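# Tilt up the viewing screen and set the specimen clamp

### The job

Get the specimen ready for viewing: first lift the flip-up display by its steel bar to 45 degrees, where its stiff hinge keeps it. Then turn the specimen clamp's orange thumbscrew clockwise until it seats, back it off a quarter turn so that the glass is not strained, and finish there still gripping the thumbscrew, without letting go. Leave everything else on the bench where it is.

Things in the scene. Friction and masses are not known exactly. Their poses are not given: they have to be found in the camera images.
- display: Flip-up display unit, fixed to the bench, left or right of the clamp: a cream box 140 (its x) by 200 (its y) by 40 mm high. Origin: centre of its underside; its x axis points from the hinge edge to the edge with the lifting bar (roughly away from the robot), z up.
- display_panel (a joint): Tilt in rad of the display panel (132 by 190 by 10 mm, 0.35 kg, dark screen on its upper face, lying on the box). 0 = flat; grows as the far edge with the bar is lifted; 45 degrees = 0.785; stops at 1.6. Stiff friction hinge: stays where it is left, takes some 3 to 7 N at the bar to lift. Starts between 0 and 0.2.
- display_hinge (a point): A point on the hinge line (along the display's y axis) of the panel, on the near edge of the box, midway along it, 46 mm above the bench and 68 mm behind the display's origin.
- display_bar (a point): Centre of the lifting bar: round steel, 10 mm thick, 90 mm long, parallel to the hinge, held at its ends 42 mm beyond the panel's far edge (open gap between). 180 mm from the hinge line; flat, it is 47 mm above the bench its middle line 42 mm from the box; it swings up and back in an arc. Pinch it from above, one finger in the gap; it turns easily in the fingers. The point's y is along the bar.
- clamp: Specimen clamp, fixed to the bench: grey base 130 (x) by 120 (y) by 12 mm; an aluminium bridge along its y (104 mm long, 26 mm wide, top 69 mm above the bench) over a dark holder with a glass slide. Origin: centre of the underside, below the thumbscrew's axis, which is vertical.
- wing (a point): Orange wing of the thumbscrew: a flat bar 42 mm long (its x), 12 mm thick (its y), 34 mm high, over a steel collar (28 mm wide, 6 mm high) on the bridge. Origin: on the screw's axis at grip height, 97 mm above the bench, 28 mm above the bridge; top 12 mm higher, lower edge 22 mm lower. White mark on top at its +x end. It turns but does not sink; a white foot below sinks 1 mm per rad.
- thumbscrew (a joint): Screw angle in rad, growing as it turns clockwise seen from above: 4.00 = seated (hard stop), 0 = fully loose. Backed off a quarter turn (1.57) from the seat it reads 2.43. About 0.07 N m of friction; stays where it is left. Starts between 1.4 and 3.1. The wing's +x end points at the clamp's yaw minus this angle.
- forceps: Bystander: steel forceps, 120 mm long, lying flat, 10 mm high.
- petri_dish: Bystander: closed round dish, 90 mm wide, 16 mm high.
- specimen_jar: Bystander: jar with red lid, 60 mm wide, 75 mm high.
- reagent_bottle: Bystander: amber bottle, 56 mm wide, 120 mm high.
- slide_box: Bystander: blue box for slides, 85 by 100 by 30 mm.
- tube_rack: Bystander: white rack of capped tubes, 70 by 180 mm, 74 mm high.
- pen_pot: Bystander: grey open pot, 72 mm wide, 95 mm high.

How it is judged:
On the way, in this order (a step that is already met when the one before it is completed fails the run):
1. the display stands at 45 degrees, within 8.5 degrees, and at rest (value of joint display_panel between 0.635 and 0.935 rad and velocity of joint display_panel between -0.05 and 0.05 rad/s), for 0.3 s.
2. the thumbscrew is seated (value of joint thumbscrew above 3.93 rad), for 0.1 s.
At the end, for the whole second after the job is handed in: The display stands still at 45 degrees within 8.5; the thumbscrew, after seating, is backed off by 90 degrees within 12 and is still; the fingers still grip its wing (more than 5 N) (all of step 1 and value of joint thumbscrew between 2.22 and 2.64 rad and velocity of joint thumbscrew between -0.1 and 0.1 rad/s and contact force between the fingers and thumbscrew above 5 N); the arm keeps its last pose, push and grip.
It fails at once if a bystander (forceps, dish, jar, bottle, slide box, tube rack or pen pot) was shifted by more than 25 mm (distance of any of forceps, petri_dish, specimen_jar, reagent_bottle, slide_box, tube_rack, pen_pot from where it was at the start of the episode above 0.025 m).
It also fails if it takes over 64 s, if anything falls off the work surface, if the arm or the gripper's body presses on something with over 40 N, if the wrist force passes 120 N, or if a joint passes its speed limit or range.

### The arm

A 7-joint arm with a two-finger parallel gripper is mounted at the origin on the work surface. World frame = base frame: x ahead of the robot, y to its left, z up, the work surface at z = 0. Lengths are in m, angles in rad, forces in N, time in s.
With the tool pointing down it reaches from about 0.4 to 0.75 m from the base axis. Payload 19.5 kg.
Tool frame: the origin (TCP) lies midway between the tips of the shut fingers; the grasp point (between the pads) lies 19 mm behind it (robot.tcp_to_grasp is the distance from the TCP to the grasp point, in m); z points along the fingers, y is the direction in which the jaws open and shut (so a half turn about z gives the same grasp; the last joint's range is limited). The gripper opens to 85 mm and grips with 20 to 120 N. Pads are 22 mm wide; open, the fingers measure 114 mm over their backs; the gripper's body (76 mm by 85 mm) begins 54 mm behind the grasp point. The pads swing forward as they close: fully open they stand 13 mm farther back than shut.
Start: joints at [-1.222, 0.707, -0.028, 1.485, 0.022, 0.951, -0.075], TCP at [0.219, 0.532, 0.231] pointing down, gripper open.
Joint ranges: [-2.71, 2.71], [-0.32, 2.16], [-1.57, 1.52], [0, 2.45], [-1.46, 4.6], [0, 2.02], [-2.83, 2.83]. Speed limits (rad/s): [1.89, 1.89, 2.57, 2.57, 3.01, 3.01, 3.01].

### API

Orientations are given as a unit quaternion [x, y, z, w].
In Python, from station import robot, imaging, order gives the robot as it stands. The module is installed in compiled form; this text tells all that it offers.
- The arm moves only by the shell command python3 -m inch 'ROWS' [OPENING] [FORCE]. ROWS is JSON, a list of rows, each a list of 2 entries, a list of its own where there are three numbers: the shift along the tool's x, y, z in cm, then the turn, a rotation vector about the tool's x, y, z in rad. A call has 1 to 5 rows; each row is the pose to reach, as a shift and turn from the pose commanded when the call began, along the tool's axes at that moment; what a row does not reach only later rows make up. A row lasts 1/10 s, in which the tool goes at most 50 mm and 8.59 degrees, less where a joint would pass 70% of its speed; a pose out of reach is approached as far as the arm can. A call with a gripper value outside its range is refused whole. OPENING is the gripper command: -1 is fully open, 1 is shut, values between are in proportion, set as the call begins (- or left out, the last holds). The fingers move at their own pace and stop on an object; FORCE is the grip in N (left out, the last holds). Time passes only in rows, so rows that repeat a pose let the fingers close. It gives the time, the measured TCP pose, the force and the opening at its end, in the units of the state.
- robot.read_state(): the state, without advancing time (a new reading comes with each control period).
- imaging.get_image(name): name is "scene" or "side" or "wrist"; returns (picture, depth): 400x640x3 uint8, red, green, blue; 400x640 float32, m along the optical axis (not along the pixel's ray), 0 where there is no reading.
- imaging.camera_model(name): a dict with "fx", "fy", "cx", "cy" (pixels), "extrinsics" (4x4, takes a point from world to camera coordinates); the wrist camera has in their place "mount" (4x4, takes a point from camera to tool coordinates, whose origin is the TCP and whose axes are the flange's). Camera axes: x right, y down, z forward; pixel columns grow to the right and rows downward; lengths in m; the calibration is good to about 2 mm. A picture is of the moment at which its call begins: read the wrist's pose just before it. camera_model takes no time and is no camera call.
- order.sign_off(): hands the job in, once; it reports no verdict.
The state is a dict: "time": time; "joint_positions": joint angles; "qvel": joint speeds; "effort": joint torques, N m; "eef_pos": TCP position; "ee_rot": TCP orientation; "ft_force": force on the tool from outside, world axes, zero at the start; "moment": the same for the moment, N m; "opening": opening from 0.0 (shut) to 1.0 (fully open).
Only numpy, scipy, OpenCV 4.12 (cv2) and the standard library are available. Lean on these libraries where they do the work, as an engineer would, in place of code of your own. Each camera call takes 0.05 s, during which the arm holds its last target.

## Working session

There is one attempt and no reset: what is moved stays moved. The work goes in short steps, Python scripts to look and compute and a shell command to move; the robot and the scene stay as the last step left them, time stands still between calls to the robot, and variables do not carry over. Pictures are saved under pics/ and viewed, and the job is handed in when it is done.

```bash
ls; mkdir -p pics
python3 - <<'E'
from station import robot, imaging
import cv2, numpy as np
s=robot.read_state(); print({k:np.round(v,3).tolist() for k,v in s.items()})
for n in ["scene","side","wrist"]:
    p,d=imaging.get_image(n); cv2.imwrite(f"pics/{n}0.png",p[:,:,::-1]); np.save(f"pics/{n}0.npy",d)
    m=imaging.camera_model(n); print(n,{k:np.round(v,4).tolist() for k,v in m.items()})
E
```

```text
pics
{'time': 0.0, 'joint_positions': [-1.222, 0.707, -0.028, 1.485, 0.022, 0.951, -0.075], 'qvel': [-0.001, 0.001, 0.0, 0.001, 0.001, 0.001, 0.001], 'effort': [-0.0, -88.324, 1.234, -23.617, 0.017, 0.007, -0.0], 'eef_pos': [0.219, 0.531, 0.231], 'ee_rot': [0.194, 0.981, -0.001, -0.0], 'ft_force': [-0.547, 0.036, -0.209], 'moment': [0.009, 0.013, -0.019], 'opening': 1.0}
scene {'fx': 453.8013, 'fy': 453.8013, 'cx': 322.0929, 'cy': 199.7769, 'extrinsics': [[0.7421, 0.67, 0.0178, -0.4552], [0.5121, -0.5496, -0.6601, -0.2591], [-0.4325, 0.499, -0.751, 1.6856], [0.0, 0.0, 0.0, 1.0]]}
side {'fx': 473.8334, 'fy': 473.8334, 'cx': 317.8927, 'cy': 193.8605, 'extrinsics': [[-0.9961, -0.0868, 0.0169, 0.5937], [-0.074, 0.7136, -0.6967, 0.1001], [0.0484, -0.6952, -0.7172, 1.7762], [0.0, 0.0, 0.0, 1.0]]}
wrist {'fx': 323.6575, 'fy': 323.6575, 'cx': 320.629, 'cy': 206.2516, 'mount': [[0.001, -0.9456, -0.3253, 0.0841], [1.0, 0.0007, 0.001, -0.0001], [-0.0007, -0.3253, 0.9456, -0.1427], [0.0, 0.0, 0.0, 1.0]]}
```

View pics/scene0.png

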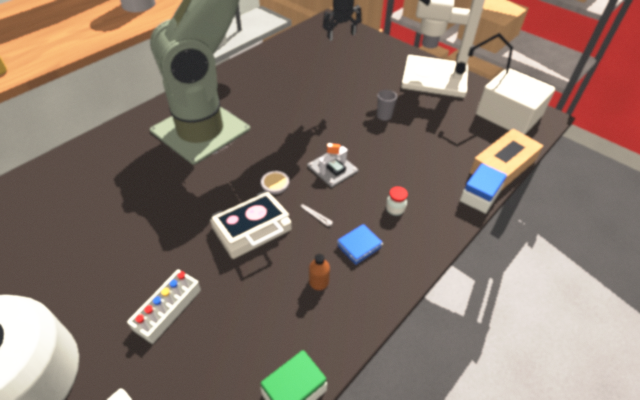

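View pics/side0.png

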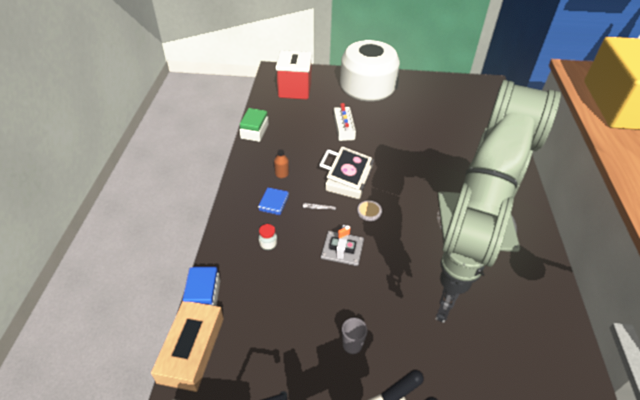

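View pics/wrist0.png

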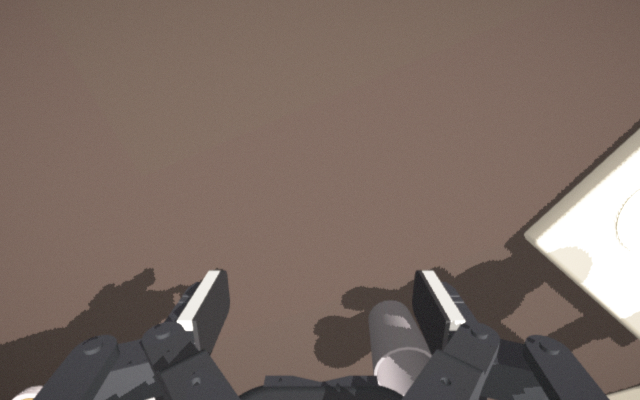

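The scene view shows the display at about (250,222), the clamp at (333,163) and the bystanders around them. Next I'll enlarge both views and deproject points.

```bash
cat > h.py <<'E'
import numpy as np, cv2
from station import robot, imaging
from scipy.spatial.transform import Rotation as R
def world(n,u,v,z,M=None):
    """depth-based world point"""
    m=imaging.camera_model(n); E=np.array(m["extrinsics"]) if M is None else M
    c=np.array([(u-m["cx"])/m["fx"]*z,(v-m["cy"])/m["fy"]*z,z,1])
    return (np.linalg.inv(E)@c)[:3]
def plane(n,u,v,h,M=None):
    m=imaging.camera_model(n); E=np.array(m["extrinsics"]) if M is None else M
    I=np.linalg.inv(E); d=I[:3,:3]@np.array([(u-m["cx"])/m["fx"],(v-m["cy"])/m["fy"],1]); o=I[:3,3]
    return o+d*(h-o[2])/d[2]
def wristE(s):
    T=np.eye(4);T[:3,:3]=R.from_quat(s["ee_rot"]).as_matrix();T[:3,3]=s["eef_pos"]
    return np.linalg.inv(T@np.array(imaging.camera_model("wrist")["mount"]))
def proj(n,p,M=None):
    m=imaging.camera_model(n); E=np.array(m["extrinsics"]) if M is None else M
    c=E[:3,:3]@np.asarray(p)+E[:3,3]
    return np.array([m["cx"]+m["fx"]*c[0]/c[2],m["cy"]+m["fy"]*c[1]/c[2]])
def crop(img,x0,y0,x1,y1,k,f):
    cv2.imwrite(f,cv2.resize(img[y0:y1,x0:x1],None,fx=k,fy=k,interpolation=cv2.INTER_CUBIC))
E
python3 - <<'E'
from h import *
crop(cv2.imread("pics/scene0.png"),200,135,370,265,4.5,"pics/sc1.png")
crop(cv2.imread("pics/side0.png"),300,130,400,280,4,"pics/sd1.png")
d=np.load("pics/scene0.npy")
for nm,u,v in [("bottle",320,270),("box",360,243),("jar",398,195),("forceps",316,215),("dish",275,183),("pot",387,95),("rack",165,305)]:
    print(nm,world("scene",u,v,d[v,u]).round(3))
E
```

```text
bottle [ 0.777 -0.192  0.092]
box [ 0.775 -0.016  0.032]
jar [0.764 0.178 0.074]
forceps [ 0.596 -0.009  0.005]
dish [ 0.41  -0.007  0.015]
pot [0.431 0.569 0.073]
rack [ 0.524 -0.513  0.026]
```

View pics/sc1.png

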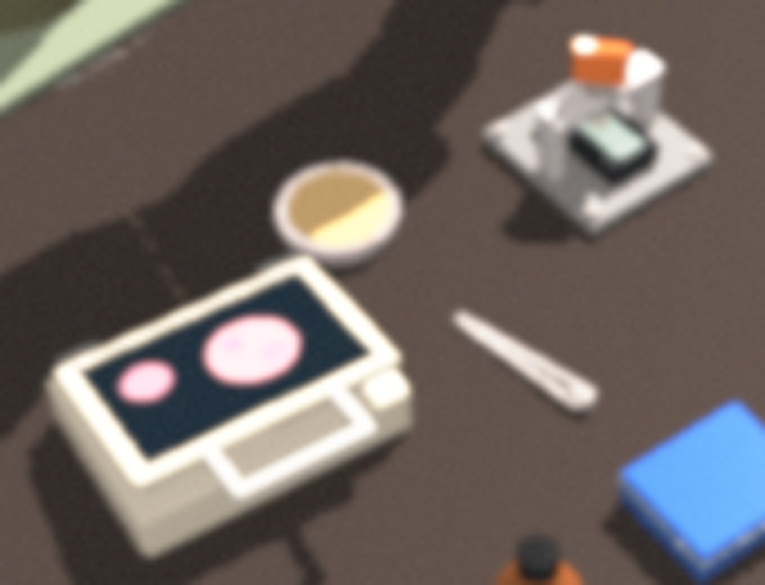

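View pics/sd1.png

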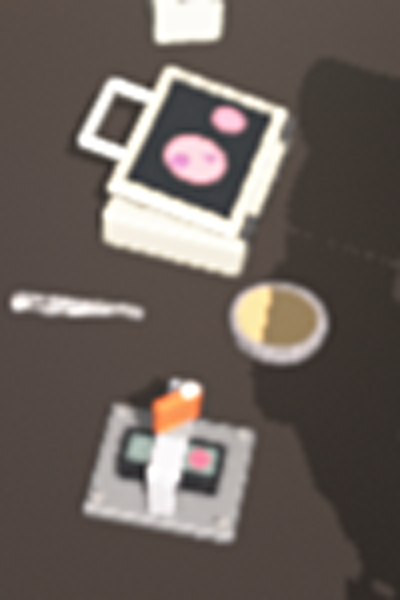

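In the crop, the display's corners are at about (55,380), (300,258), (400,355) and (142,480). The bar ends are near (240,490) and (375,428). The wing is at (600,60), with its white mark at (583,45). I'll fit the display and clamp poses from both cameras.

Run:
```python
from h import *
from scipy.optimize import least_squares
S=lambda u,v:("scene",200+u/4.5,135+v/4.5)
D=lambda u,v:("side",300+u/4,130+v/4)
def pt(q,r,y,n):  # r along panel from hinge, n normal offset
    x,y0,yaw,t=q
    lx=-.068+r*np.cos(t)-n*np.sin(t); lz=.046+r*np.sin(t)+n*np.cos(t)
    c,s=np.cos(yaw),np.sin(yaw)
    return np.array([x+c*lx-s*y,y0+s*lx+c*y,lz])
obs=[]
top=.005
# +y is toward upper right in scene
for (r,y,n),o in [((.002,.095,top),S(302,257)),((.136,.095,top),S(402,354)),((.136,-.095,top),S(142,482)),((.002,-.095,top),S(53,380)),
  ((.185,-.045,.001),S(240,497)),((.185,.045,.001),S(376,428)),
  ((.002,-.095,top),D(290,110)),((.136,-.095,top),D(168,67)),((.136,.095,top),D(110,190)),((.002,.095,top),D(238,235)),
  ((.185,.045,.001),D(80,142)),((.185,-.045,.001),D(112,80))]:
    obs.append((r,y,n,o))
f=lambda q:np.concatenate([proj(o[0],pt(q,r,y,n))-o[1:] for r,y,n,o in obs])
for sel in (None,):
    a=least_squares(f,[.55,-.2,0,.1]); print(a.x.round(4)); print(f(a.x).reshape(-1,2).round(1).tolist())
print("bar",pt(a.x,.18,0,.001), "hinge",pt(a.x,0,0,0))
# depth plane
for n in("scene","side"):
    d=np.load(f"pics/{n}0.npy");P=[]
    for r in np.linspace(.02,.12,15):
        for y in np.linspace(-.08,.08,20):
            u,v=np.rint(proj(n,pt(a.x,r,y,top))).astype(int);P.append(world(n,u,v,d[v,u]))
    P=np.array(P);A=np.c_[P[:,:2],np.ones(len(P))];k=np.linalg.lstsq(A,P[:,2],rcond=None)[0]
    print(n,"tilt",np.arctan(np.hypot(*k[:2])),"dir",np.arctan2(k[1],k[0]),np.std(A@k-P[:,2]), "hinge z",k@np.r_[pt(a.x,0,0,0)[:2],1])
# clamp base corners (z=.012)
for o in [S(482,135),S(712,155),S(593,236),D(117,403),D(257,428),D(235,543),D(85,513)]: print(o[0],plane(*o,.012).round(4))
# wing top z=.109
for nm,o in [("mark",S(584,44)),("mark",D(190,388))]: print(nm,plane(*o,.109).round(4))
```

```text
[ 0.4852 -0.1782 -0.2334  0.1745]
[[-0.4, -1.3], [-0.6, -0.5], [-1.2, 0.3], [-0.7, -2.4], [1.4, -0.2], [-0.8, 0.6], [-0.7, 0.4], [-0.9, -0.3], [-0.4, -0.8], [0.4, 0.3], [-0.9, -0.8], [-1.9, 0.6]]
bar [ 0.59137439 -0.2034106   0.07822747] hinge [ 0.41908184 -0.16245126  0.046     ]
scene tilt 0.17536902806334617 dir -0.23119713852152834 0.0017127943977225401 hinge z 0.05395655311802213
side tilt 0.5917399113898293 dir 1.6121272829989726 0.03847747159014946 hinge z 0.07696977775553698
scene [0.4273 0.1291 0.012 ]
scene [0.5691 0.2324 0.012 ]
scene [0.5584 0.108  0.012 ]
side [0.545 0.115 0.012]
side [0.4182 0.1313 0.012 ]
side [0.4344 0.2586 0.012 ]
side [0.5638 0.2399 0.012 ]
mark [0.4853 0.1765 0.109 ]
mark [0.4824 0.1731 0.109 ]
```

```bash
cat >> h.py <<'E'
def plan(pos,yang,s=None):
    """shift(cm)/rotvec in tool axes to reach pos with tool down and tool y at world angle yang (mod pi)"""
    s=s or robot.read_state(); R0=R.from_quat(s["ee_rot"])
    best=None
    for k in (0,np.pi):
        a=yang+k; y=np.array([np.cos(a),np.sin(a),0]);z=np.array([0,0,-1.]);x=np.cross(y,z)
        rv=(R0.inv()*R.from_matrix(np.c_[x,y,z])).as_rotvec()
        if best is None or np.linalg.norm(rv)<np.linalg.norm(best):best=rv
    print("shift cm",(R0.inv().apply(np.array(pos)-s["eef_pos"])*100).round(2),"rot",best.round(4),"| t",round(s["time"],2),"tcp",np.round(s["eef_pos"],4),"F",np.round(s["ft_force"],1),"op",round(s["opening"],3),"q",np.round(s["joint_positions"],2))
E
python3 -c "
from h import *
plan([.591,-.203,.2],-.233)"
```

```text
shift cm [-62.38 -53.73   3.14] rot [-7.000e-04  6.000e-04  1.413e+00] | t 0.15 tcp [0.2189 0.5315 0.231 ] F [0.  1.3 0.8] op 0.998 q [-1.22  0.71 -0.03  1.48  0.02  0.95 -0.08]
```

```bash
python3 -m inch '[[[-62.4,-53.7,2],[0,0,1.41]],[[-62.4,-53.7,2],[0,0,1.41]],[[-62.4,-53.7,2],[0,0,1.41]],[[-62.4,-53.7,2],[0,0,1.41]],[[-62.4,-53.7,2],[0,0,1.41]]]' 0.3 60; python3 -c "
from h import *
plan([.591,-.203,.2],-.233)"
```

```text
time: 0.65
eef_pos: [0.3325, 0.3069, 0.2253]
ee_rot: [0.543, 0.84, 0.0, 0.0]
ft_force: [1.9, 0.8, -0.6]
opening: 0.353
shift cm [-57.1    2.58   2.53] rot [2.000e-04 0.000e+00 6.569e-01] | t 0.65 tcp [0.3325 0.3069 0.2253] F [ 1.9  0.8 -0.6] op 0.353 q [-0.91  0.55  0.15  1.92 -0.13  0.68 -0.25]
```

```bash
python3 -m inch '[[[-57.1,2.6,2.5],[0,0,0.657]],[[-57.1,2.6,2.5],[0,0,0.657]],[[-57.1,2.6,2.5],[0,0,0.657]],[[-57.1,2.6,2.5],[0,0,0.657]]]'; python3 -c "
from h import *
plan([.591,-.203,.2],-.233)
s=robot.read_state();np.save('pics/w1E.npy',wristE(s));p,d=imaging.get_image('wrist');cv2.imwrite('pics/w1.png',p[:,:,::-1]);np.save('pics/w1.npy',d)"
```

```text
time: 1.05
eef_pos: [0.4241, 0.1292, 0.2165]
ee_rot: [0.766, 0.642, 0.0, 0.0]
ft_force: [-0.4, 1.2, 0.7]
opening: 0.35
shift cm [-29.79  22.25   1.65] rot [ 0.0002 -0.0001  0.0571] | t 1.05 tcp [0.4241 0.1292 0.2165] F [-0.4  1.2  0.7] op 0.35 q [-0.54  0.56  0.28  1.97 -0.25  0.65 -0.27]
```

View pics/w1.png

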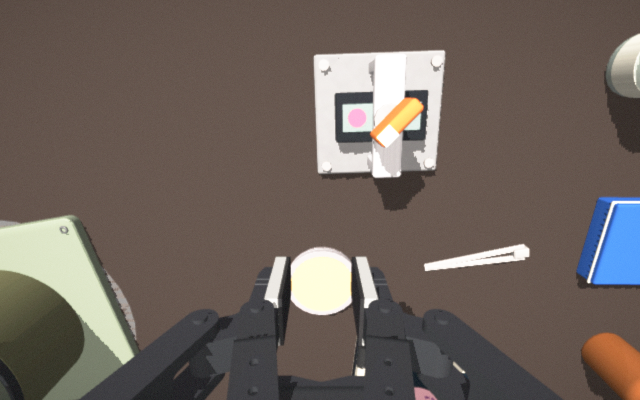

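The wrist view shows the clamp base corners at (315,54), (444,51), (437,172) and (319,174). The wing runs from its white mark at about (387,134) to (413,104).

Run:
```python
from h import *
E=np.load("pics/w1E.npy")
c=[plane("wrist",u,v,.012,E) for u,v in [(315,54),(444,51),(437,172),(319,174)]]
print(np.round(c,4), np.mean(c,0).round(4)); 
e=np.array(c); x=(e[1]-e[0]+e[2]-e[3]);y=(e[0]-e[3]+e[1]-e[2]); print(np.linalg.norm(x)/2,np.linalg.norm(y)/2,"yaw",np.arctan2(x[1],x[0]),np.arctan2(-y[0],y[1]))
crop(cv2.imread("pics/w1.png"),300,40,460,185,5,"pics/w1c.png")
```

```text
[[0.4399 0.2503 0.012 ]
 [0.5641 0.231  0.012 ]
 [0.5503 0.1114 0.012 ]
 [0.4227 0.1317 0.012 ]] [0.4943 0.1811 0.012 ]
0.12743289660795687 0.12012789770997545 yaw -0.15576088145798753 -0.12950978616228592
```

View pics/w1c.png

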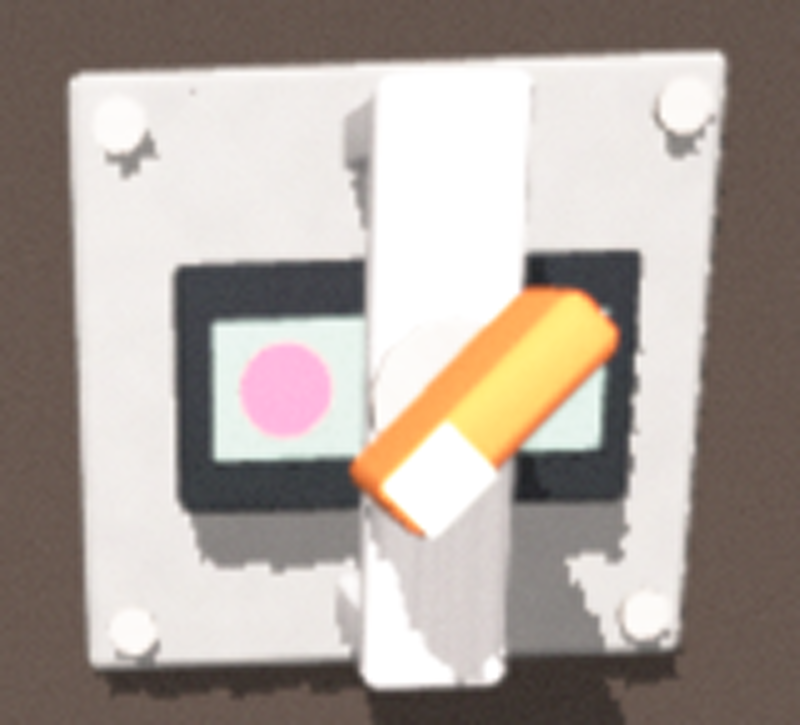

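Run:
```python
from h import *
E=np.load("pics/w1E.npy")
P=lambda u,v:plane("wrist",300+u/5,40+v/5,.109,E)
a,b,c,d=P(382,488),P(430,538),P(570,290),P(617,337)
print(np.mean([a,b,c,d],0)); m=(a+b)/2;f=(c+d)/2; w=m-f; print(np.linalg.norm(w),np.linalg.norm(a-b),np.linalg.norm(c-d)); ang=np.arctan2(w[1],w[0]); print("wing dir",ang,"screw",(-.145-ang)%(2*np.pi))
dep=np.load("pics/w1.npy"); u,v=400,120; print(world("wrist",u,v,dep[v,u],E))
```

```text
[0.49362728 0.18200814 0.109     ]
0.03892915217136402 0.010886448614478312 0.010042170336723302
wing dir -2.472045345997771 screw 2.327045345997771
[0.49406801 0.18421023 0.10927623]
```

The screw sits at (0.494, 0.182) and reads about 2.33 with clamp yaw about -0.14. Grip height and wing size match the given values. Next I'll move on to the bar.

```bash
python3 -m inch '[[[-29.8,22.2,0],[0,0,0.057]],[[-29.8,22.2,0],[0,0,0.057]],[[-29.8,22.2,0],[0,0,0.057]],[[-29.8,22.2,0],[0,0,0.057]],[[-29.8,22.2,0],[0,0,0.057]]]'; python3 -c "
from h import *
plan([.591,-.203,.2],-.233)
s=robot.read_state();np.save('pics/w2E.npy',wristE(s));p,d=imaging.get_image('wrist');cv2.imwrite('pics/w2.png',p[:,:,::-1]);np.save('pics/w2.npy',d)"
```

```text
time: 1.6
eef_pos: [0.5374, -0.0937, 0.2165]
ee_rot: [0.783, 0.623, -0.0, -0.0]
ft_force: [0.1, 1.8, 0.6]
opening: 0.351
shift cm [-9.44  7.69  1.65] rot [-0.0002 -0.0001  0.0061] | t 1.6 tcp [ 0.5374 -0.0937  0.2165] F [0.1 1.8 0.6] op 0.351 q [-0.02  0.7   0.25  1.62 -0.21  0.85  0.09]
```

View pics/w2.png

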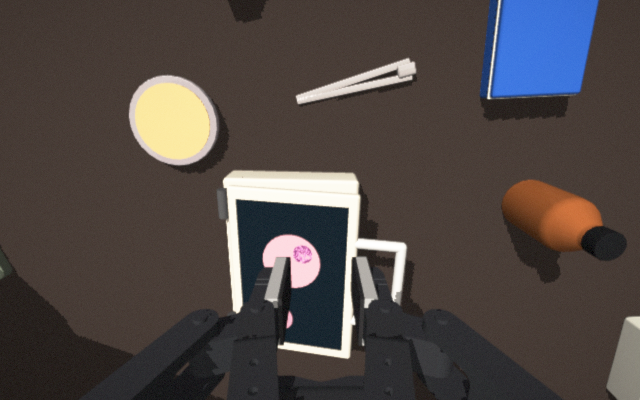

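The bar is at about u=400, with its frame's outer corner at (405,243). The panel's far-left corner is at about (358,195). I'll check these against the fitted pose.

Run:
```python
from h import *
E=np.load("pics/w2E.npy")
q=[ 0.4852,-0.1782,-0.2334,0.1745]
def pt(q,r,y,n):
    x,y0,yaw,t=q
    lx=-.068+r*np.cos(t)-n*np.sin(t); lz=.046+r*np.sin(t)+n*np.cos(t)
    c,s=np.cos(yaw),np.sin(yaw)
    return np.array([x+c*lx-s*y,y0+s*lx+c*y,lz])
for a in [(.185,.05,.001),(.18,.045,.001),(.18,.02,.001),(.136,.095,.005),(.002,.095,.005)]: print(a,proj("wrist",pt(q,*a),E).round(1))
d=np.load("pics/w2.npy")
for u,v in [(399,258),(399,265),(380,243),(340,280),(235,200)]: print(u,v,world("wrist",u,v,d[v,u],E).round(4))
crop(cv2.imread("pics/w2.png"),200,150,440,300,3.3,"pics/w2c.png")
```

```text
(0.185, 0.05, 0.001) [407.8 238.9]
(0.18, 0.045, 0.001) [401.9 243.2]
(0.18, 0.02, 0.001) [399.6 266.4]
(0.136, 0.095, 0.005) [357.7 191.5]
(0.002, 0.095, 0.005) [220.8 183.9]
399 258 [ 0.596  -0.1718  0.0833]
399 265 [ 0.595  -0.1795  0.0828]
380 243 [ 0.5815 -0.1555  0.0767]
340 280 [ 0.5356 -0.1887  0.0736]
235 200 [ 0.4522 -0.0881  0.0561]
```

View pics/w2c.png

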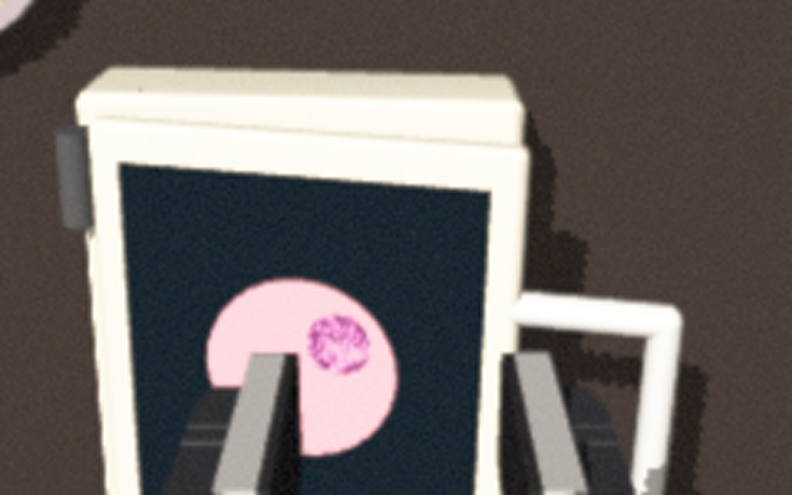

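The fit holds to about 2–3 mm. I'll move over the bar and go down.

```bash
python3 -m inch '[[[-9.5,7.6,1.6],[0,0,0]],[[-9.5,7.6,1.6],[0,0,0]],[[-9.5,7.6,1.6],[0,0,0]],[[-9.5,7.6,6],[0,0,0]],[[-9.5,7.6,6],[0,0,0]]]'; python3 -c "
from h import *
plan([.590,-.205,.059],-.233)
p,d=imaging.get_image('wrist');cv2.imwrite('pics/w3.png',p[:,:,::-1])"
```

```text
time: 2.15
eef_pos: [0.5874, -0.2008, 0.1522]
ee_rot: [0.783, 0.622, -0.002, -0.003]
ft_force: [0.3, 0.1, 1.0]
opening: 0.347
shift cm [-0.36  0.41  9.32] rot [-0.0073 -0.0008  0.0054] | t 2.15 tcp [ 0.5874 -0.2008  0.1522] F [0.3 0.1 1. ] op 0.347 q [ 0.18  0.89  0.21  1.4  -0.21  0.89  0.23]
```

View pics/w3.png

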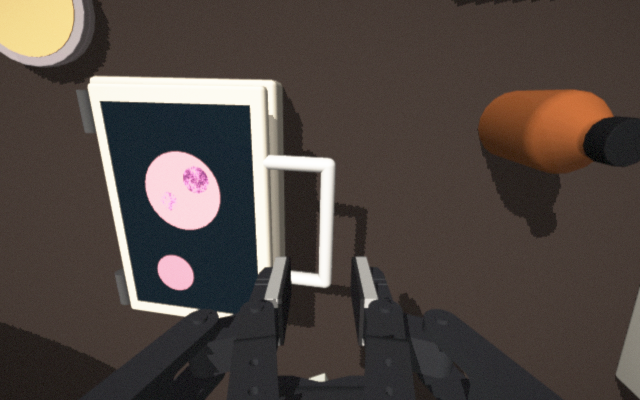

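The bar runs from (328,165) to (325,283), and the fingers are at u=278 and 365. I'll compute the bar centre from this view.

Run:
```python
from h import *
s=robot.read_state();E=wristE(s)
a,b=plane("wrist",328,163,.079,E),plane("wrist",325,282,.079,E)
print(a,b,(a+b)/2,np.linalg.norm(a-b),np.arctan2(b[0]-a[0],a[1]-b[1]))
c=(a+b)/2
plan([c[0],c[1],.060],-.233)
print(proj("wrist",s["eef_pos"],E))
```

```text
[ 0.60194335 -0.16274018  0.079     ] [ 0.57941782 -0.25343542  0.079     ] [ 0.59068059 -0.2080878   0.079     ] 0.09345065567410386 -0.24343929242790258
shift cm [-0.67  0.42  9.51] rot [-0.0043 -0.0005  0.0061] | t 2.2 tcp [ 0.5885 -0.2007  0.1551] F [ 1.  -0.2  1.3] op 0.352 q [ 0.18  0.88  0.22  1.39 -0.21  0.89  0.23]
[320.86351587 272.0879226 ]
```

```bash
python3 -m inch '[[[-0.5,0.1,4],[0,0,0]],[[-0.5,0.1,7],[0,0,0]],[[-0.5,0.1,9.5],[0,0,0]],[[-0.5,0.1,9.5],[0,0,0]]]'; python3 -c "
from h import *
plan([.5907,-.208,.060],-.233)
p,d=imaging.get_image('wrist');cv2.imwrite('pics/w4.png',p[:,:,::-1])"
```

```text
time: 2.6
eef_pos: [0.5888, -0.2056, 0.0608]
ee_rot: [0.782, 0.623, -0.001, -0.001]
ft_force: [-0.2, 0.3, -0.2]
opening: 0.356
shift cm [-0.19  0.24  0.07] rot [-0.0027 -0.0005  0.0068] | t 2.6 tcp [ 0.5888 -0.2056  0.0608] F [-0.2  0.3 -0.2] op 0.356 q [ 0.2   1.01  0.18  1.45 -0.24  0.7   0.26]
```

View pics/w4.png

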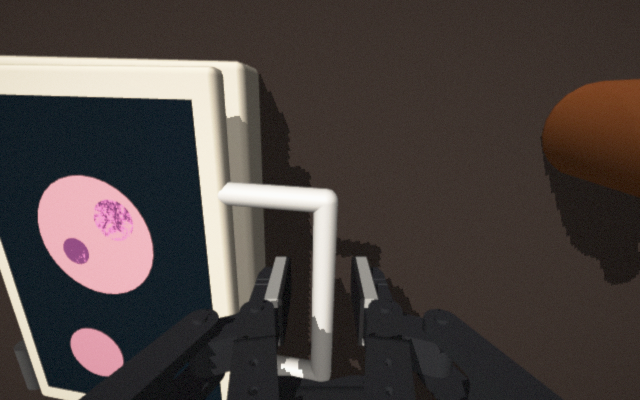

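The bar at u≈323 lies between the fingers (u≈280 and 362), and no force shows. Closing.

```bash
python3 -m inch '[[[0,0,0],[0,0,0]],[[0,0,0],[0,0,0]],[[0,0,0],[0,0,0]],[[0,0,0],[0,0,0]],[[0,0,0],[0,0,0]]]' 1 60; python3 -c "
from h import *
plan([.5907,-.208,.060],-.233)"
```

```text
time: 3.15
eef_pos: [0.59, -0.2066, 0.0621]
ee_rot: [0.783, 0.622, 0.001, 0.001]
ft_force: [3.7, 0.4, 2.4]
opening: 0.09
shift cm [-0.12  0.1   0.21] rot [0.0017 0.     0.0061] | t 3.15 tcp [ 0.59   -0.2066  0.0621] F [3.7 0.4 2.4] op 0.09 q [ 0.2   1.01  0.18  1.45 -0.24  0.7   0.26]
```

```bash
python3 -m inch '[[[0,-0.24,-1.15],[0,0,0]],[[0,-0.53,-2.19],[0,0,0]],[[0,-0.94,-3.38],[0,0,0]],[[0,-1.36,-4.37],[0,0,0]],[[0,-1.93,-5.5],[0,0,0]]]'; python3 -c "
from h import *
plan([.5907,-.208,.060],-.233)
p,d=imaging.get_image('side');crop(p[:,:,::-1],270,100,430,260,4,'pics/sd2.png')"
```

```text
time: 3.65
eef_pos: [0.5723, -0.2021, 0.1174]
ee_rot: [0.782, 0.623, 0.001, 0.002]
ft_force: [11.9, 1.3, 0.4]
opening: 0.089
shift cm [-0.16  1.9   5.75] rot [ 0.0043 -0.0002  0.0065] | t 3.65 tcp [ 0.5723 -0.2021  0.1174] F [11.9  1.3  0.4] op 0.089 q [ 0.19  0.91  0.2   1.5  -0.23  0.75  0.25]
```

View pics/sd2.png

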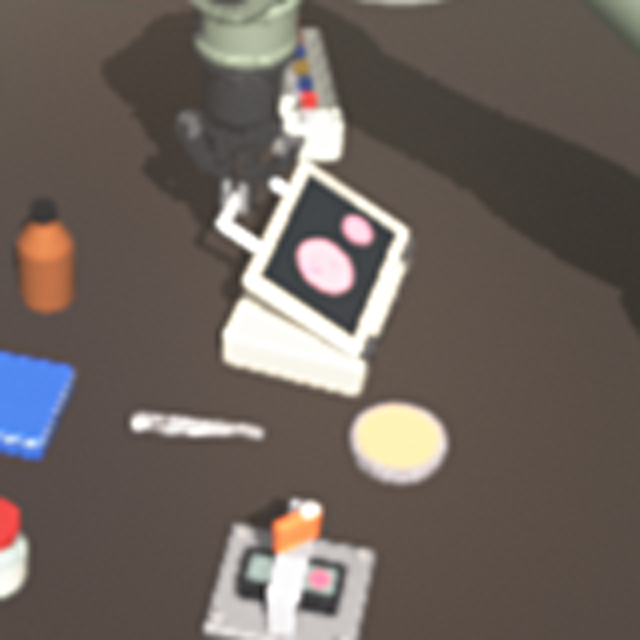

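```bash
python3 -m inch '[[[0,-0.3,-0.8],[0,0,0]],[[0,-0.8,-1.6],[0,0,0]],[[0,-1.45,-2.5],[0,0,0]],[[0,-2.1,-3.3],[0,0,0]],[[0,-2.8,-4.1],[0,0,0]]]'; python3 -c "
from h import *
plan([.5907,-.208,.060],-.233)
p,d=imaging.get_image('side');crop(p[:,:,::-1],270,100,430,260,4,'pics/sd3.png');np.save('pics/sd3.npy',d)
p,d=imaging.get_image('scene');crop(p[:,:,::-1],200,135,370,265,4.5,'pics/sc3.png');np.save('pics/sc3.npy',d)"
```

```text
time: 4.2
eef_pos: [0.5447, -0.1952, 0.1583]
ee_rot: [0.782, 0.623, 0.001, 0.001]
ft_force: [12.1, 3.5, 2.2]
opening: 0.087
shift cm [-0.23  4.74  9.85] rot [ 0.0034 -0.001   0.0069] | t 4.2 tcp [ 0.5447 -0.1952  0.1583] F [12.1  3.5  2.2] op 0.087 q [ 0.19  0.81  0.21  1.57 -0.22  0.78  0.26]
```

View pics/sd3.png

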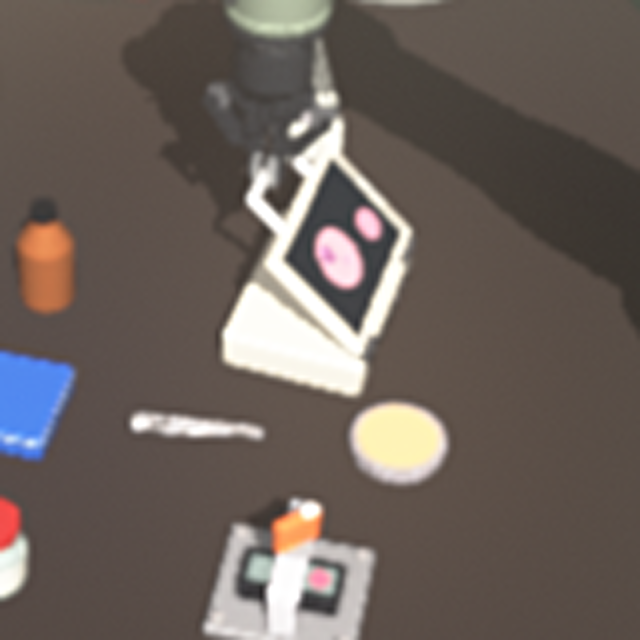

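View pics/sc3.png

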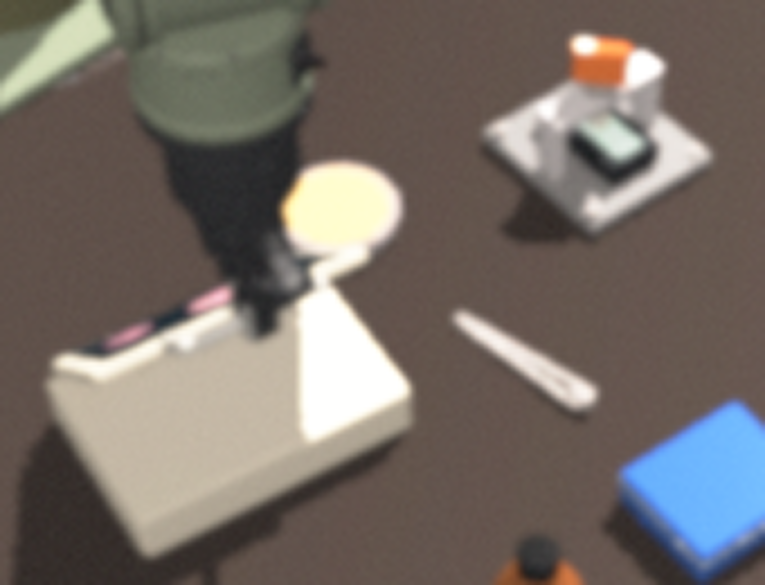

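```bash
cat >> h.py <<'E'
def panel(q,r,y,n):
    x,y0,yaw,t=q
    lx=-.068+r*np.cos(t)-n*np.sin(t); lz=.046+r*np.sin(t)+n*np.cos(t)
    c,s=np.cos(yaw),np.sin(yaw)
    return np.array([x+c*lx-s*y,y0+s*lx+c*y,lz])
E
python3 - <<'E'
from h import *
for t in (.7,.785,.85):
    q=[ 0.4852,-0.1782,-0.2334,t]
    for a in [(.002,-.095,.005),(.136,-.095,.005),(.136,.095,.005),(.002,.095,.005)]: print(t,((proj("side",panel(q,*a))-[270,100])*4).round(0),end=' ')
    d=np.load("pics/sd3.npy");P=[]
    for r in np.linspace(.04,.11,10):
        for y in np.linspace(-.04,.07,12):
            u,v=np.rint(proj("side",panel(q,r,y,.005))).astype(int)
            if d[v,u]>0:P.append(world("side",u,v,d[v,u]))
    P=np.array(P)
    c=np.median(P,0); U,S,V=np.linalg.svd(P-c); n=V[2]*np.sign(V[2,2]); print("\n tilt",np.arccos(n[2]),S[2]/len(P)**.5)
E
```

```text
0.7 [410. 232.] 0.7 [319. 145.] 0.7 [264. 266.] 0.7 [362. 357.] 
 tilt 0.7502949570321457 0.0027701890541445492
0.785 [410. 232.] 0.785 [327. 140.] 0.785 [272. 261.] 0.785 [363. 357.] 
 tilt 0.7485618635421194 0.0028457332498949468
0.85 [410. 233.] 0.85 [334. 137.] 0.85 [280. 258.] 0.85 [363. 357.] 
 tilt 0.7760516168343278 0.0025783022640422444
```

Tilt reads about 0.77 from both the depth plane and the arm geometry. I'll let it settle and then release.

```bash
python3 -m inch '[[[0,0.1,0],[0,0,0]],[[0,0.2,0],[0,0,0]],[[0,0.2,0],[0,0,0]],[[0,0.2,0],[0,0,0]],[[0,0.2,0],[0,0,0]]]'; python3 -m inch '[[[0,0,0],[0,0,0]],[[0,0,0],[0,0,0]],[[0,0,0],[0,0,0]],[[0,0,0],[0,0,0]]]' 0.3 60; python3 -c "
from h import *
plan([.5907,-.208,.060],-.233)
p,d=imaging.get_image('wrist');cv2.imwrite('pics/w5.png',p[:,:,::-1])"
```

```text
time: 4.8
eef_pos: [0.5454, -0.1954, 0.1576]
ee_rot: [0.782, 0.623, 0.0, -0.0]
ft_force: [1.2, 6.3, 1.4]
opening: 0.089
time: 5.2
eef_pos: [0.5451, -0.1965, 0.1575]
ee_rot: [0.783, 0.622, -0.0, 0.0]
ft_force: [-0.5, 0.3, -0.4]
opening: 0.349
shift cm [-0.09  4.7   9.75] rot [-0.      0.0003  0.0059] | t 5.2 tcp [ 0.5451 -0.1965  0.1575] F [-0.5  0.3 -0.4] op 0.349 q [ 0.19  0.82  0.21  1.56 -0.21  0.78  0.26]
```

View pics/w5.png

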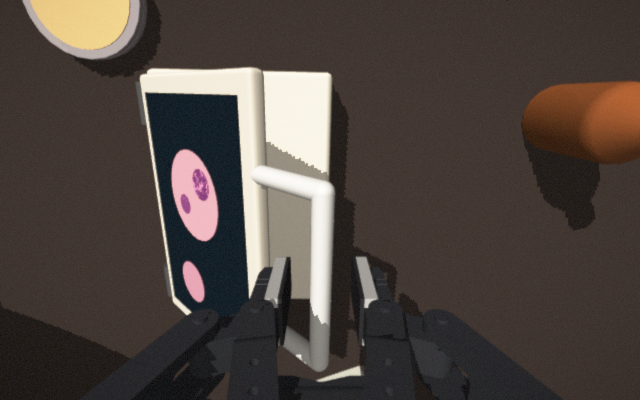

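It has released, with the bar at u≈321 clear of both fingers. Retreating straight up.

```bash
python3 -m inch '[[[0,0,-2],[0,0,0]],[[0,0,-5],[0,0,0]],[[0,0,-9],[0,0,0]],[[0,0,-12],[0,0,0]]]'; python3 -c "
from h import *
p,d=imaging.get_image('side');crop(p[:,:,::-1],270,100,430,260,4,'pics/sd4.png')
for t in (.7,.785,.85):
    q=[ 0.4852,-0.1782,-0.2334,t];P=[]
    for r in np.linspace(.04,.11,10):
        for y in np.linspace(-.04,.07,12):
            u,v=np.rint(proj('side',panel(q,r,y,.005))).astype(int)
            if d[v,u]>0:P.append(world('side',u,v,d[v,u]))
    P=np.array(P);U,S,V=np.linalg.svd(P-np.median(P,0)); print('tilt',np.arccos(abs(V[2,2])))
plan([.494,.182,.2],2.24)"
```

```text
time: 5.65
eef_pos: [0.5452, -0.1965, 0.2797]
ee_rot: [0.783, 0.622, 0.0, 0.001]
ft_force: [0.2, 1.2, -0.2]
opening: 0.353
tilt 0.7711846601245514
tilt 0.7563744349032707
tilt 0.7720978306861744
shift cm [ 35.77 -13.69   8.26] rot [ 0.0066 -0.0012  0.6743] | t 5.7 tcp [ 0.5463 -0.1971  0.2838] F [ 0.3 -0.3  6. ] op 0.348 q [ 0.17  0.67  0.25  1.39 -0.18  1.1   0.22]
```

View pics/sd4.png

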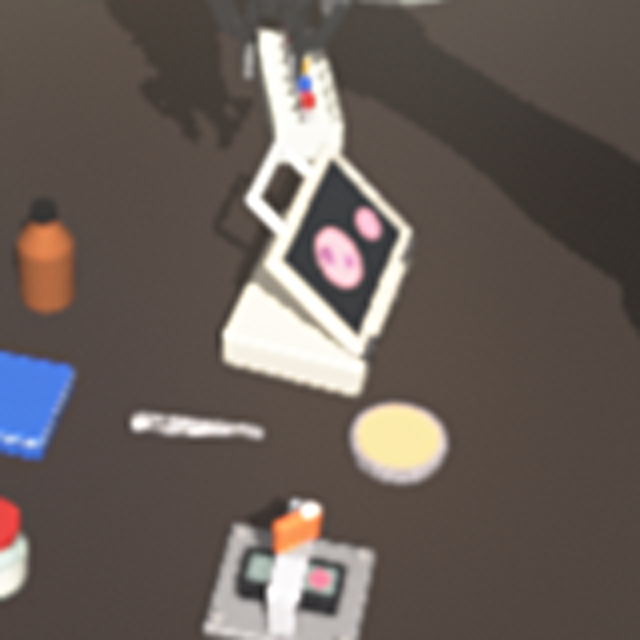

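```bash
python3 -m inch '[[[5,-2,0],[0,0,-0.15]],[[10,-3.8,1],[0,0,-0.3]],[[15,-5.7,2],[0,0,-0.45]],[[19,-7.3,3],[0,0,-0.6]],[[24,-9,3.5],[0,0,-0.75]]]' 0 60; python3 -m inch '[[[0,0,0],[0,0,-0.15]],[[0,0,0],[0,0,-0.3]],[[0,0,0],[0,0,-0.45]],[[0,0,0],[0,0,-0.6]],[[0,0,0],[0,0,-0.75]]]'; python3 -c "
from h import *
plan([.494,.182,.17],2.24)
s=robot.read_state();np.save('pics/w6E.npy',wristE(s));p,d=imaging.get_image('wrist');cv2.imwrite('pics/w6.png',p[:,:,::-1])"
```

```text
time: 6.2
eef_pos: [0.5117, 0.05, 0.243]
ee_rot: [0.498, 0.867, -0.0, -0.0]
ft_force: [0.8, 0.0, -0.6]
opening: 0.496
time: 6.7
eef_pos: [0.5125, 0.0483, 0.2435]
ee_rot: [0.145, 0.989, -0.0, 0.0]
ft_force: [-0.4, -0.5, 0.7]
opening: 0.498
shift cm [ 5.62 12.28  7.35] rot [-2.00e-04  0.00e+00 -9.61e-01] | t 6.7 tcp [0.5125 0.0483 0.2435] F [-0.4 -0.5  0.7] op 0.498 q [-0.05  0.6  -0.18  1.68  0.13  0.87  0.99]
```

View pics/w6.png

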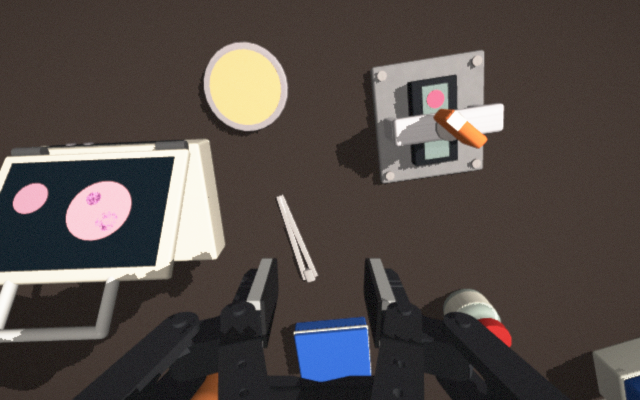

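The wing is at (460,125), mark end to the upper left; all is undisturbed. Continuing to hover over it.

```bash
python3 -m inch '[[[1.1,2.5,1],[0,0,-0.15]],[[2.2,5,2],[0,0,-0.3]],[[3.3,7.5,3],[0,0,-0.45]],[[4.5,10,4],[0,0,-0.6]],[[5.6,12.3,5],[0,0,-0.75]]]'; python3 -m inch '[[[0,0,0.5],[0,0,-0.11]],[[0,0,1],[0,0,-0.21]],[[0,0,1],[0,0,-0.21]]]'; python3 -c "
from h import *
plan([.494,.182,.08],2.24)
s=robot.read_state();np.save('pics/w7E.npy',wristE(s));p,d=imaging.get_image('wrist');cv2.imwrite('pics/w7.png',p[:,:,::-1])"
```

```text
time: 7.25
eef_pos: [0.4948, 0.1836, 0.1931]
ee_rot: [-0.226, 0.974, -0.0, -0.0]
ft_force: [1.0, -0.1, -0.0]
opening: 0.503
time: 7.55
eef_pos: [0.4949, 0.1821, 0.1829]
ee_rot: [-0.325, 0.946, -0.0, -0.001]
ft_force: [0.2, -0.8, 1.0]
opening: 0.502
shift cm [ 0.06  0.04 10.29] rot [ 0.0003 -0.0013 -0.008 ] | t 7.55 tcp [0.4949 0.1821 0.1829] F [ 0.2 -0.8  1. ] op 0.502 q [-0.19  0.72 -0.42  1.72  0.39  0.79  1.44]
```

View pics/w7.png

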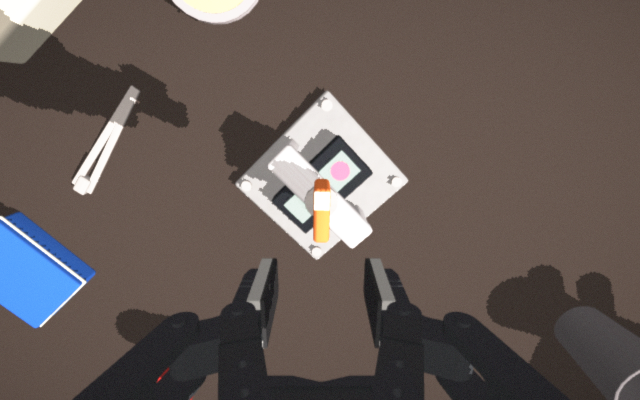

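Run:
```python
from h import *
crop(cv2.imread("pics/w7.png"),270,160,370,260,6,"pics/w7c.png")
E=np.load("pics/w7E.npy"); print(proj("wrist",[.494,.182,.109],E))
```

```text
[320.80825047 217.76654998]
```

View pics/w7c.png

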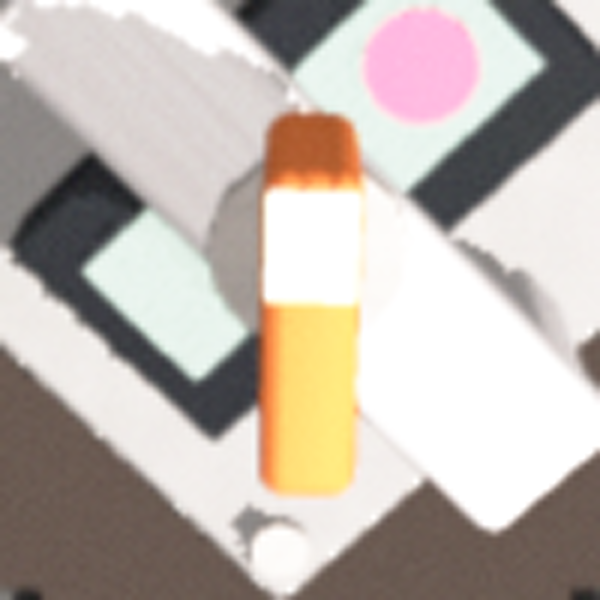

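The wing centre is at (322,216.4) against a predicted (320.8,217.8), so it's aligned within 1 mm. Descending and gripping.

```bash
python3 -m inch '[[[0.05,0.05,4],[0,0,0]],[[0.05,0.05,7.5],[0,0,0]],[[0.05,0.05,10.1],[0,0,0]],[[0.05,0.05,10.1],[0,0,0]]]'; python3 -c "
from h import *
plan([.494,.182,.081],2.24)"; python3 -m inch '[[[0,0,0],[0,0,0]],[[0,0,0],[0,0,0]],[[0,0,0],[0,0,0]],[[0,0,0],[0,0,0]],[[0,0,0],[0,0,0]]]' 1 60;  python3 -c "
from h import *
plan([.494,.182,.081],2.24)
p,d=imaging.get_image('wrist');cv2.imwrite('pics/w8.png',p[:,:,::-1])"
```

```text
time: 8.0
eef_pos: [0.4934, 0.1819, 0.0805]
ee_rot: [-0.323, 0.946, -0.0, -0.002]
ft_force: [1.0, 0.1, 1.0]
opening: 0.5
shift cm [-0.06 -0.03 -0.05] rot [ 0.0004 -0.0039 -0.0109] | t 8.0 tcp [0.4934 0.1819 0.0805] F [1.  0.1 1. ] op 0.5 q [-0.25  0.88 -0.32  1.81  0.49  0.53  1.35]
time: 8.5
eef_pos: [0.495, 0.1827, 0.0842]
ee_rot: [-0.325, 0.946, 0.0, 0.001]
ft_force: [-1.5, 0.6, 8.5]
opening: 0.128
shift cm [0.13 0.01 0.32] rot [-0.0008  0.0023 -0.0081] | t 8.5 tcp [0.495  0.1827 0.0842] F [-1.5  0.6  8.5] op 0.128 q [-0.24  0.87 -0.32  1.81  0.49  0.54  1.35]
```

View pics/w8.png

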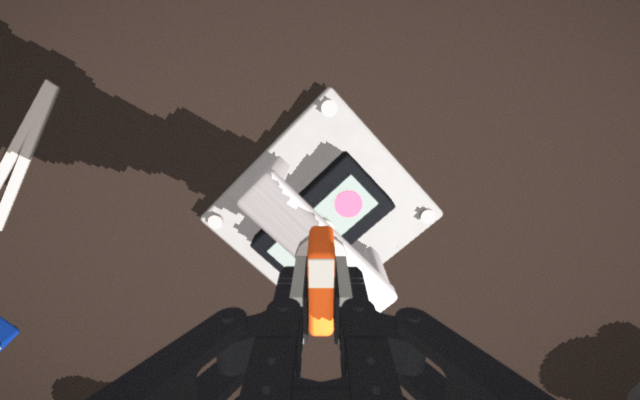

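The grip is good, but 8.5 N of upward force shows the pads bearing on the collar. I'll ease up 3 mm and start turning clockwise, which is positive about tool z.

```bash
python3 -m inch '[[[0,0,-0.2],[0,0,0]],[[0,0,-0.3],[0,0,0.1]],[[0,0,-0.3],[0,0,0.22]],[[0,0,-0.3],[0,0,0.34]],[[0,0,-0.3],[0,0,0.46]]]';  python3 -c "
from h import *
plan([.494,.182,.081],2.24)
print(robot.read_state()['moment'])"
```

```text
time: 9.05
eef_pos: [0.4949, 0.182, 0.0848]
ee_rot: [-0.098, 0.995, -0.0, 0.0]
ft_force: [11.6, 0.3, -47.3]
opening: 0.121
shift cm [0.09 0.02 0.38] rot [-2.000e-04  1.000e-04 -4.733e-01] | t 9.05 tcp [0.4949 0.182  0.0848] F [ 11.6   0.3 -47.3] op 0.121 q [-0.31  0.86 -0.2   1.81  0.32  0.5   1.05]
[ 0.21243507 -2.52667434  0.05281536]
```

```bash
python3 -m inch '[[[0,0,0.15],[0,0,0]],[[0,0,0.25],[0,0,0]]]';  python3 -c "
from h import *
plan([.494,.182,.081],2.24)
print(robot.read_state()['moment'])"
```

```text
time: 9.25
eef_pos: [0.4952, 0.1821, 0.0843]
ee_rot: [-0.1, 0.995, -0.0, 0.001]
ft_force: [-1.7, -4.8, 23.4]
opening: 0.126
shift cm [0.12 0.01 0.32] rot [-0.001   0.0017 -0.4683] | t 9.25 tcp [0.4952 0.1821 0.0843] F [-1.7 -4.8 23.4] op 0.126 q [-0.31  0.86 -0.2   1.81  0.32  0.5   1.05]
[-1.11985178  0.44463232 -0.0405086 ]
```

```bash
python3 -m inch '[[[0,0,-0.08],[0,0,0.12]],[[0,0,-0.08],[0,0,0.24]],[[0,0,-0.08],[0,0,0.36]],[[0,0,-0.08],[0,0,0.48]],[[0,0,-0.08],[0,0,0.6]]]';  python3 -c "
from h import *
plan([.494,.182,.081],2.24)
print(robot.read_state()['moment'])"
```

```text
time: 9.75
eef_pos: [0.495, 0.1813, 0.0845]
ee_rot: [0.201, 0.98, -0.0, 0.001]
ft_force: [3.6, -8.5, -8.5]
opening: 0.127
shift cm [0.12 0.03 0.35] rot [-1.1000e-03  9.0000e-04 -1.0733e+00] | t 9.75 tcp [0.495  0.1813 0.0845] F [ 3.6 -8.5 -8.5] op 0.127 q [-0.38  0.86 -0.05  1.81  0.09  0.47  0.67]
[-1.84143034 -0.80632771  0.06236572]
```

```bash
python3 -m inch '[[[0,0,0.02],[0,0,0.12]],[[0,0,0.02],[0,0,0.24]],[[0,0,0.02],[0,0,0.36]],[[0,0,0.02],[0,0,0.46]]]';  python3 -c "
from h import *
plan([.494,.182,.081],2.24)
print(robot.read_state()['moment'])"
python3 -m inch '[[[0,0,0.02],[0,0,0.04]],[[0,0,0.02],[0,0,0.08]]]';  python3 -c "
from h import *
plan([.494,.182,.081],2.24)
print(robot.read_state()['moment'])"
```

```text
time: 10.15
eef_pos: [0.4946, 0.1808, 0.0844]
ee_rot: [0.419, 0.908, -0.001, 0.0]
ft_force: [0.4, -13.1, -1.7]
opening: 0.126
shift cm [0.14 0.03 0.34] rot [-1.7000e-03  4.0000e-04 -1.5336e+00] | t 10.15 tcp [0.4946 0.1808 0.0844] F [  0.4 -13.1  -1.7] op 0.126 q [-0.44  0.86  0.06  1.81 -0.1   0.47  0.39]
[-2.81248971 -0.08540013  0.11878257]
time: 10.35
eef_pos: [0.4946, 0.1807, 0.0844]
ee_rot: [0.454, 0.891, -0.001, 0.0]
ft_force: [-0.1, -12.7, 4.8]
opening: 0.123
shift cm [0.14 0.03 0.34] rot [4.000e-04 1.700e-03 1.531e+00] | t 10.35 tcp [0.4946 0.1807 0.0844] F [ -0.1 -12.7   4.8] op 0.123 q [-0.45  0.86  0.08  1.81 -0.13  0.47  0.34]
[-2.94874096  0.07513214  0.09606263]
```

```bash
for i in 1; do python3 -m inch '[[[0,0,0],[0,0,0.04]],[[0,0,0],[0,0,0.08]]]';  python3 -c "
from h import *
plan([.494,.182,.081],2.24)
print(robot.read_state()['moment'])"; done
python3 -m inch '[[[0,0,0],[0,0,0.04]],[[0,0,0],[0,0,0.04]]]';  python3 -c "
from h import *
plan([.494,.182,.081],2.24)
print(robot.read_state()['moment'])"
```

```text
time: 10.55
eef_pos: [0.4945, 0.1807, 0.0844]
ee_rot: [0.489, 0.873, -0.001, 0.0]
ft_force: [-0.8, -13.1, 4.7]
opening: 0.126
shift cm [0.14 0.02 0.34] rot [3.0000e-04 1.6000e-03 1.4514e+00] | t 10.55 tcp [0.4945 0.1807 0.0844] F [ -0.8 -13.1   4.7] op 0.126 q [-0.46  0.87  0.1   1.82 -0.16  0.47  0.29]
[-2.98504696  0.13191431  0.9094006 ]
time: 10.75
eef_pos: [0.4945, 0.1807, 0.0844]
ee_rot: [0.505, 0.863, -0.001, 0.001]
ft_force: [-0.6, -14.2, 5.7]
opening: 0.125
shift cm [0.14 0.02 0.34] rot [6.0000e-04 2.0000e-03 1.4136e+00] | t 10.75 tcp [0.4945 0.1807 0.0844] F [ -0.6 -14.2   5.7] op 0.125 q [-0.47  0.87  0.11  1.82 -0.18  0.47  0.27]
[-3.2635625   0.14312516  1.78638755]
```

The moment about z climbs from 0.09 to 0.91 to 1.79 N m, so the screw is on its stop. Contact came at a tool angle of about 1.487 in this measure. I'll hold briefly, then unwind and watch for grip slip.

```bash
python3 -m inch '[[[0,0,0],[0,0,0]],[[0,0,0],[0,0,0]]]';python3 -m inch '[[[0,0,0],[0,0,-0.04]],[[0,0,0],[0,0,-0.075]],[[0,0,0],[0,0,-0.075]]]';  python3 -c "
from h import *
plan([.494,.182,.081],2.24)
print(robot.read_state()['moment'])"
```

```text
time: 10.95
eef_pos: [0.4945, 0.1807, 0.0844]
ee_rot: [0.504, 0.863, -0.001, 0.001]
ft_force: [-1.4, -14.6, 5.2]
opening: 0.123
time: 11.25
eef_pos: [0.4945, 0.1807, 0.0844]
ee_rot: [0.472, 0.882, -0.001, 0.0]
ft_force: [-0.8, -12.8, 4.0]
opening: 0.124
shift cm [0.14 0.03 0.34] rot [2.0000e-04 1.5000e-03 1.4891e+00] | t 11.25 tcp [0.4945 0.1807 0.0844] F [ -0.8 -12.8   4. ] op 0.124 q [-0.46  0.87  0.09  1.82 -0.14  0.47  0.32]
[-2.92486614  0.16854987  0.14004182]
```

There was no slip: the moment is back to 0.14 at angle 1.489. Backing off 1.57 rad counter-clockwise.

```bash
python3 -m inch '[[[0,0,0],[0,0,-0.1]],[[0,0,0],[0,0,-0.21]],[[0,0,0],[0,0,-0.32]],[[0,0,0],[0,0,-0.43]],[[0,0,0],[0,0,-0.54]]]'; python3 -m inch '[[[0,0,0],[0,0,-0.11]],[[0,0,0],[0,0,-0.22]],[[0,0,0],[0,0,-0.33]],[[0,0,0],[0,0,-0.44]],[[0,0,0],[0,0,-0.55]]]'; python3 -m inch '[[[0,0,0],[0,0,-0.11]],[[0,0,0],[0,0,-0.22]],[[0,0,0],[0,0,-0.33]],[[0,0,0],[0,0,-0.42]],[[0,0,0],[0,0,-0.48]]]'; python3 -m inch '[[[0,0,0],[0,0,0]],[[0,0,0],[0,0,0]],[[0,0,0],[0,0,0]]]'; python3 -c "
from h import *
plan([.494,.182,.081],2.24)
s=robot.read_state();print(s['moment'])
E=wristE(s);p,d=imaging.get_image('wrist');cv2.imwrite('pics/w9.png',p[:,:,::-1])
p,d=imaging.get_image('side');crop(p[:,:,::-1],270,100,430,260,4,'pics/sd5.png')
for t in (.7,.785,.85):
    q=[ 0.4852,-0.1782,-0.2334,t];P=[]
    for r in np.linspace(.04,.11,10):
        for y in np.linspace(-.04,.07,12):
            u,v=np.rint(proj('side',panel(q,r,y,.005))).astype(int)
            if d[v,u]>0:P.append(world('side',u,v,d[v,u]))
    P=np.array(P);U,S,V=np.linalg.svd(P-np.median(P,0)); print('tilt',np.arccos(abs(V[2,2])))
"
```

```text
time: 11.75
eef_pos: [0.495, 0.1812, 0.0844]
ee_rot: [0.218, 0.976, -0.0, 0.001]
ft_force: [3.2, -8.0, -0.6]
opening: 0.128
time: 12.25
eef_pos: [0.4951, 0.1819, 0.0844]
ee_rot: [-0.055, 0.998, -0.0, 0.001]
ft_force: [2.5, -3.3, -2.0]
opening: 0.124
time: 12.75
eef_pos: [0.4949, 0.1826, 0.0844]
ee_rot: [-0.291, 0.957, 0.0, 0.001]
ft_force: [0.2, 0.5, -0.7]
opening: 0.124
time: 13.05
eef_pos: [0.4949, 0.1826, 0.0844]
ee_rot: [-0.288, 0.958, -0.0, 0.001]
ft_force: [0.8, -0.5, 8.6]
opening: 0.124
shift cm [0.1  0.   0.33] rot [-0.0006  0.0014 -0.0845] | t 13.05 tcp [0.4949 0.1826 0.0844] F [ 0.8 -0.5  8.6] op 0.124 q [-0.25  0.87 -0.3   1.81  0.47  0.53  1.3 ]
[-0.14784484  0.00519118  0.05871297]
tilt 1.0541596959643704
tilt 1.104059668200737
tilt 1.108774050049208
```

View pics/w9.png

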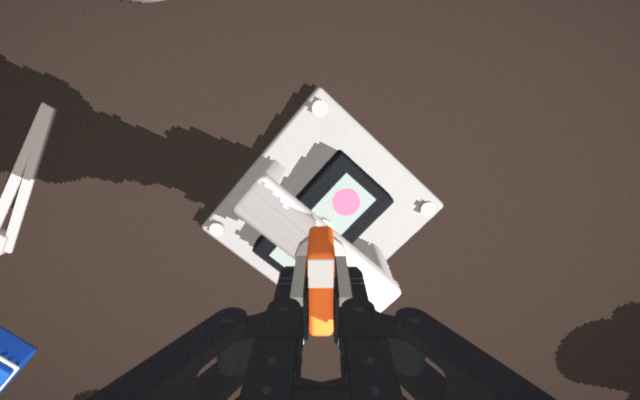

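View pics/sd5.png

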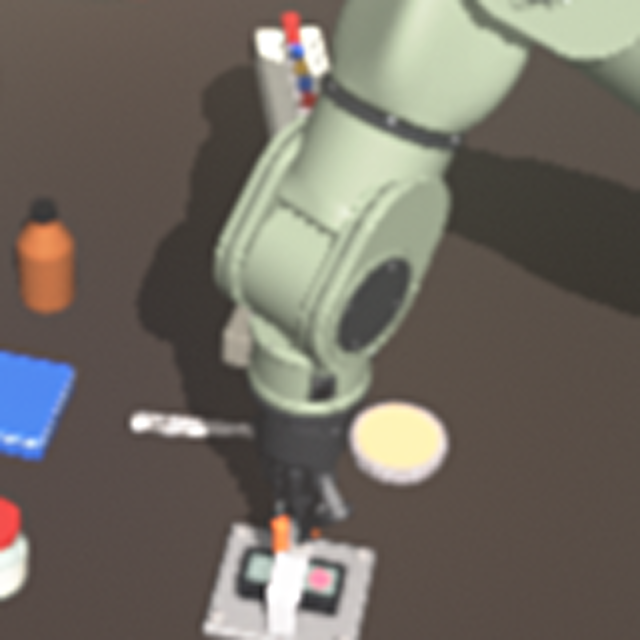

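The wing is held straight in the fingers at (321,280). The arm hides the display in the side view, so that tilt figure isn't valid. I'll check it in the scene view.

```bash
python3 -c "
from h import *
p,d=imaging.get_image('scene');crop(p[:,:,::-1],190,100,370,265,4.4,'pics/sc5.png')
cv2.imwrite('pics/sc5f.png',p[:,:,::-1])
print(robot.read_state()['ft_force'])
for t in (.7,.785,.85):
  q=[ 0.4852,-0.1782,-0.2334,t]
  print(t,[((proj('scene',panel(q,*a))-[190,100])*4.4).round(0).tolist() for a in [(.002,-.095,.005),(.136,-.095,-.005),(.136,.095,-.005),(.18,.045,0),(.18,-.045,0)]])
"
```

```text
[ 0.63083828 -1.04497782  8.28240961]
0.7 [[91.0, 512.0], [146.0, 545.0], [410.0, 418.0], [365.0, 447.0], [236.0, 509.0]]
0.785 [[91.0, 512.0], [139.0, 529.0], [404.0, 402.0], [355.0, 425.0], [226.0, 487.0]]
0.85 [[90.0, 512.0], [133.0, 516.0], [398.0, 390.0], [347.0, 408.0], [218.0, 469.0]]
```

View pics/sc5.png

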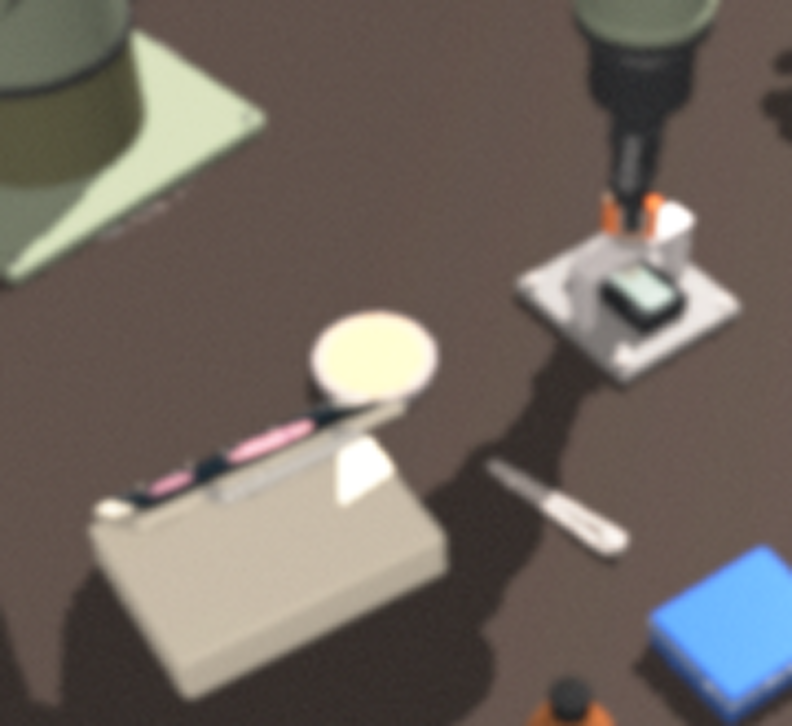

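View pics/sc5f.png

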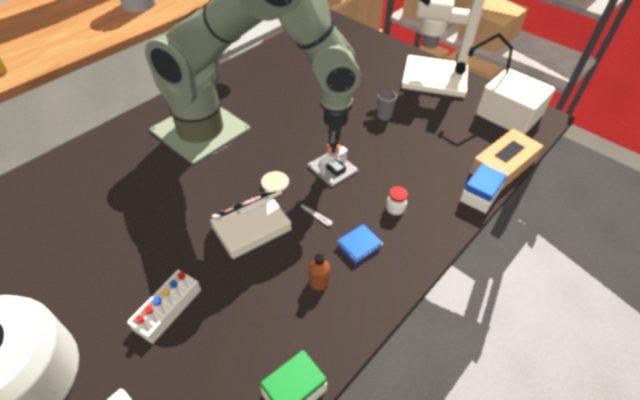

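The panel's edge corners at (140,525) and (404,404) match the 0.785 prediction, and the arm is well clear of it. All bystanders are in place and the screw is at the seat minus 1.57. Handing in.

```bash
python3 -c "
from station import order,robot
s=robot.read_state();print(s['time'],s['opening'],abs(s['qvel']).max() if hasattr(s['qvel'],'max') else s['qvel'])
print(order.sign_off())"
```

```text
13.2 0.12202366437565798 0.0020325796692428674
the job is handed in; nothing more can be done
None
```

I raised the display by its bar to about 45° and released it. Then I turned the thumbscrew clockwise until it seated, backed it off a quarter turn, and handed the job in at 13.2 s still gripping the wing.

- **Display:** after release, the depth plane in the side view gave a tilt of 0.76–0.77 rad. At the end the arm blocked that view and gave a meaningless 1.05–1.11. The scene view still matched 0.785 rad by the panel's edge corners.
- **Thumbscrew:** the seat showed as a sharp rise in wrist moment, from 0.09 to 1.8 N m. The moment fell back on unwinding, so the grip had not slipped. I backed off 1.574 rad from the contact angle, so the screw should read about 2.43. That angle comes from the tool's rotation rather than a direct reading.
- **Grip:** I commanded 60 N. The fingers were stopped on the wing at an opening of 0.12, and the arm was still.
- **Forces:** the wrist saw a brief vertical pull of 47 N while I was easing the fingers off the collar. It was under the 120 N limit, and I corrected it at once.
- **Bystanders:** none looked moved in the last images, though I did not measure their final positions.

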